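# Hang the ear defenders over the stand's cross rod

### The job

Pick up the ear defenders by the top of their headband and hang them astride the cross rod of the laboratory stand, one cup on either side, somewhere on the bare length of the rod. The rod has been clamped at a height nobody noted, so feel for it: lower them gently, do not press hard on the stand, and let go only once the rod carries the headband. Leave everything else on the bench where it is.

Things in the scene. Friction and masses are not known exactly. Their poses are not given: they have to be found in the camera images.
- muffs: Grey and black ear defenders, rigid, 0.17 to 0.31 kg, standing on the bench on their two cups, yaw within 1 rad of 0. Origin under the middle between the cups; z up, x from cup to cup, y across the headband's width. 153 mm over the cups, 66 mm along y, 143 mm high. Free gap between the ear cushions 72 mm along x, open from below up to the crown.
- crown (a point): Middle of the underside of the headband's crown, 112 mm above the ear defenders' origin; comes to lie on the rod. The crown is a stiff shell 34 mm wide along y, z = 122 to 143 mm: grip it from above on its two y faces, fingertips staying above z = 115 mm. Below it a 27 mm wide sprung pad, a shallow roof that centres itself; it gives 1 mm per 3 N and bottoms after 8 mm.
- stand: Laboratory stand, fixed, yaw within 0.4 rad of 0. Origin on the bench below the middle of the cross rod; y along the rod to the upright, z up. Rigid level round rod, 16 mm diameter, over the y axis (x = 0), bare from y = -82 (rubber cap beyond, 22 mm diameter, 16 mm long) to +88 mm. Height differs each run and is not reported: rod top 150 to 195 mm above the bench; see or feel it.
- upright (a point): Foot of the stand's upright (12 mm diameter, 212 mm tall), on the bench at x = +20, y = +105 mm of the stand. The boss head clamping the rod to it spans x = -34 to +56, y = +88 to +122 mm of the stand and reaches 17 mm above the rod's axis. Foot plate 12 mm high, x = -60 to +100, y = +60 to +150 mm.
- wash_bottle: White plastic wash bottle, 208 mm tall, body 66 mm in diameter; bystander. Origin under the middle of its outline.
- sieve_brush: Wooden round brush, 175 mm long along its y, 31 mm thick, lying near the front edge; bystander. Origin under its middle.
- stapler: Red and black stapler, 126 mm long along its y, 34 mm wide, 51 mm high; bystander. Origin under its middle.
- tin: Aluminium tin with lid, 67 mm in diameter, 44 mm high; bystander. Origin under its middle.
There are look-alikes about, which are no part of the job. What is shaped like the muffs but green is not meant.

How it is judged:
By the outcome, as a careful person would: the job done as asked, in the order asked, and still so for the second after the job is handed in, with the robot touching nothing.
It also fails if it takes over 50 s, if anything falls off the work surface, if the arm or the gripper's body presses on something with over 40 N, if the wrist force passes 120 N, or if a joint passes its speed limit or range.

### The arm

A 6-joint arm with a two-finger parallel gripper is mounted at the origin on a cart in front of the work surface, level with it; the furniture and walls round the work are solid. World frame = base frame: x ahead of the robot, y to its left, z up, the work surface at z = 0. Lengths are in m, angles in rad, forces in N, time in s.
With the tool pointing down it reaches from about 0.35 to 0.975 m from the base axis. Payload 4.9 kg.
Tool frame: the origin (TCP) lies at the very end of the fingers, on their centre line; the grasp point (between the pads) lies manip.grasp_offset behind it (manip.grasp_offset is the distance from the TCP to the grasp point, in m); z points along the fingers, x is the direction in which the jaws open and shut, and the axes are right-handed (so a half turn about z gives the same grasp; the last joint's range is limited). The gripper opens to 85 mm and grips with 20 to 120 N. Pads are 22 mm wide; open, the fingers measure 114 mm over their backs; the gripper's body (76 mm by 85 mm) begins 54 mm behind the grasp point. The pads swing forward as they close: fully open they stand 13 mm farther back than shut.
Start: joints at [1.081, 0.053, 1.613, -0, 1.476, -0.119], TCP at [0.226, 0.583, 0.231] pointing down, gripper open.
Joint ranges: [-3.01, 3.01], [-1.01, 2.22], [0.06, 2.58], [-1.02, 4.17], [0.09, 2.62], [-3.14, 3.14]. Speed limits (rad/s): [2.57, 2.57, 3.14, 3.14, 3.14, 3.14].

### API

Orientations are given as a rotation vector (axis times angle).
In Python, from workcell import manip, vision gives the robot as it stands.
- The arm moves only by the tool step_arm, never from a script. Its argument "commands" is a list of rows, each a list of 2 entries, a list of its own where there are three numbers: the shift along the tool's x, y, z in m, then the turn, a rotation vector about the tool's x, y, z in rad. In form: [[[tx, ty, tz], [wx, wy, wz]], ...]. A call has 1 to 20 rows; each row shifts and turns the commanded pose from where the row before left it, along the tool's axes as they then stand; what a row does not reach is not made up. A row lasts 1/12 s, in which the tool goes at most 41.7 mm and 7.16 degrees, less where a joint would pass 70% of its speed; a pose out of reach is approached as far as the arm can. A call is refused whole if a number of a shift passes 0.0417 or a number of a turn 0.125, either way. A call with a gripper value outside its range is refused whole. "jaw" is the opening, from -1 (shut) to 1 (fully open), so that 0 is half open, set as the call begins (left out, the last holds). The fingers move at their own pace and stop on an object; "squeeze" is the grip in N (left out, the last holds). Time passes only in rows, so rows that do not move let the fingers close. It gives the time, the measured TCP pose, the force and the opening at its end, in the units of the state.
- manip.state(): the state, without advancing time (a new reading comes with each control period).
- vision.read_camera(name): name is "side" or "top"; returns the picture (480x640x3 uint8, red, green, blue); there is no depth.
- vision.camera_info(name): a dict with "fovy" (degrees; the focal length in pixels is half the picture's height over the tangent of half this angle, whatever the lens; pixels are square), "cx", "cy" (the principal point, pixels), "cam_to_world" (4x4, takes a point from camera to world coordinates). Camera axes: x right, y up, looking along -z (the intrinsics and any distortion apply to the point x, -y, -z); pixel columns grow to the right and rows downward; lengths in m; the calibration is good to about 2 mm. A picture is of the moment at which its call begins. camera_info takes no time and is no camera call.
- manip.sign_off(): hands the job in, once; it reports no verdict.
The state is a dict: "t": time; "joint_positions": joint angles; "qd": joint speeds; "tau": joint torques, N m; "ee_pos": TCP position; "orientation": TCP orientation; "wrist_force": force on the tool from outside, world axes, zero at the start; "wrist_torque": the same for the moment, N m; "gripper_width": finger opening in m.
Only numpy, scipy, OpenCV 4.12 (cv2) and the standard library are available. Lean on these libraries where they do the work, as an engineer would, in place of code of your own. Each camera call takes 0.05 s, during which the arm holds its last target. There are 200 camera calls.

## Working session

There is one attempt and no reset: what is moved stays moved. The work goes in short steps, Python scripts to look and compute and a tool call to move; the robot and the scene stay as the last step left them, time stands still between calls to the robot, and variables do not carry over. Pictures are saved under pics/ and viewed, about 8 in all and at most 12, crops included, and the job is handed in when it is done.

Besides the shell and the picture viewer there is one more tool, called after "Call:" as name([rows], argument=value, ...), one row to a line, values as JSON. step_arm: Moves the arm, as the interface text tells. Its arguments: {"type":"object","properties":{"commands":{"type":"array"},"jaw":{"type":"number"},"squeeze":{"type":"number"}},"required":["commands"]}

```bash
ls; mkdir -p pics; python3 - <<'E'
from workcell import manip, vision
import cv2, numpy as np
np.set_printoptions(precision=4,suppress=True)
print(manip.state(), manip.grasp_offset)
for n in("side","top"):
    im=vision.read_camera(n); cv2.imwrite(f"pics/{n}0.png",im[...,::-1]); print(n,vision.camera_info(n))
E
```

```text
pics
{'t': 0.0, 'joint_positions': array([ 1.081 ,  0.0534,  1.6143,  0.    ,  1.476 , -0.119 ]), 'qd': array([ 0.0003, -0.0009,  0.0016, -0.0012, -0.0007, -0.0006]), 'tau': array([  0.001 , -39.3668, -37.018 ,  -0.0001,   0.0068,  -0.    ]), 'ee_pos': array([0.2262, 0.582 , 0.23  ]), 'orientation': array([ 2.5921,  1.7733, -0.0029]), 'wrist_force': array([-0.3846,  0.0115,  0.482 ]), 'wrist_torque': array([-0.048 ,  0.0462,  0.0065]), 'gripper_width': 0.0853211542733426} 0.0187
side {'fovy': 45.76056895271583, 'cx': 316.7629645581254, 'cy': 250.45436830118246, 'cam_to_world': array([[-0.9996,  0.0213, -0.0188,  0.546 ],
       [-0.028 , -0.6394,  0.7684,  0.9405],
       [ 0.0044,  0.7686,  0.6397,  0.6823],
       [ 0.    ,  0.    ,  0.    ,  1.    ]])}
top {'fovy': 44.82668710263043, 'cx': 324.78437224819055, 'cy': 249.05555247925412, 'cam_to_world': array([[ 0.0189,  0.996 , -0.0871,  0.4631],
       [-0.9998,  0.0192,  0.0026,  0.2059],
       [ 0.0042,  0.087 ,  0.9962,  1.2545],
       [ 0.    ,  0.    ,  0.    ,  1.    ]])}
```

View pics/top0.png

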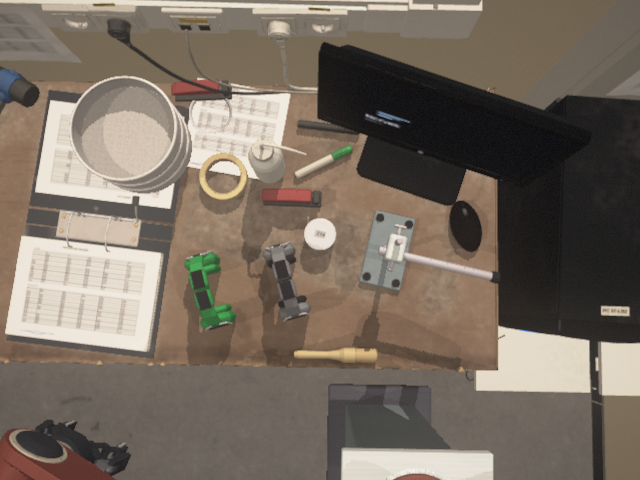

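View pics/side0.png

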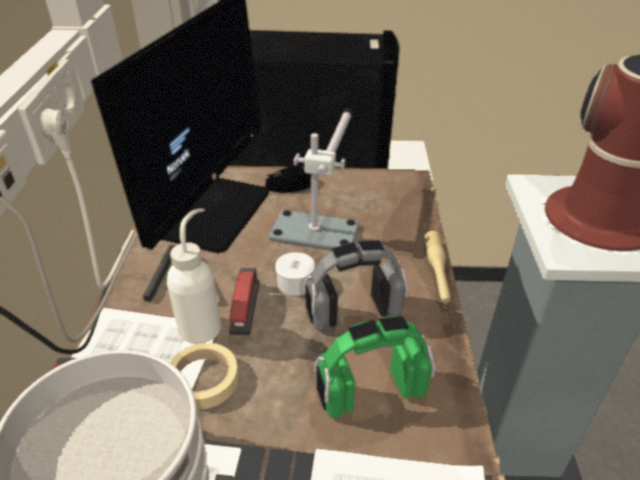

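The top view shows:
- grey/black muffs at about (286,280)
- the green look-alike at (208,290)
- the rod from the boss at (397,250) to the cap at (496,276)

In the side view the grey muffs are at (356,285), the green pair at (375,365), and the rod runs from (322,160) to (348,115). The grey ones fit the description; I'll confirm that in a crop.

```bash
python3 - <<'E'
import cv2, numpy as np
t=cv2.imread("pics/top0.png"); s=cv2.imread("pics/side0.png")
a=cv2.resize(t[225:335,180:330],None,fx=4,fy=4,interpolation=cv2.INTER_CUBIC)[:, :]
a=a[:, :600]
a=cv2.resize(t[235:335,240:340],(400,400),interpolation=cv2.INTER_CUBIC)
b=cv2.resize(s[230:330,300:400+10][:,:100],(400,400),interpolation=cv2.INTER_CUBIC)
c=np.hstack([a,b]); 
cv2.imwrite("pics/c1.png",c)
d=np.vstack([cv2.resize(t[225:295,370:510],(700,350),interpolation=cv2.INTER_CUBIC)])
e=cv2.resize(s[100:180,290:370],(350,350),interpolation=cv2.INTER_CUBIC)
cv2.imwrite("pics/c2.png",np.hstack([d[:,50:500],e])); cv2.imwrite("pics/c2.png",np.vstack([cv2.resize(d,(500,250)),np.hstack([e[:, :],np.zeros((350,150,3),np.uint8)])]))
E
```

```text
(no output)
```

View pics/c1.png

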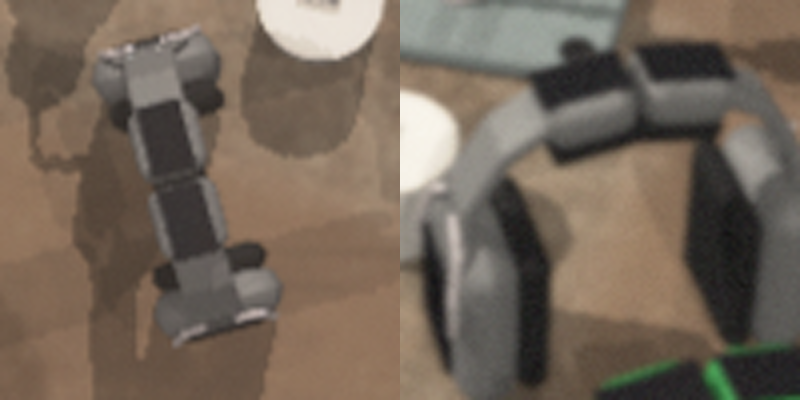

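View pics/c2.png

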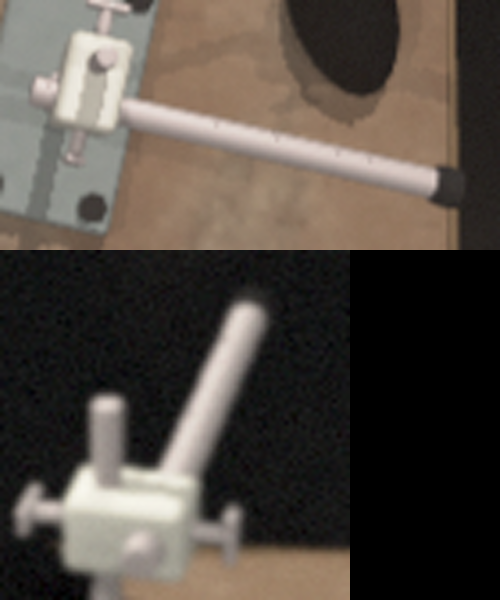

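The grey/black muffs are confirmed: the crop shows a grey body with no green, and the crown slot is at about (285,281) in the top view and (359,250) in the side view. The rod is clear in both crops. Next I measure.

```bash
cat > h.py <<'E'
import cv2, numpy as np
from workcell import manip, vision
np.set_printoptions(precision=4,suppress=True)
def ray(n,p):
    c=vision.camera_info(n); f=240/np.tan(np.radians(c["fovy"]/2)); M=c["cam_to_world"]
    d=M[:3,:3]@np.array([(p[0]-c["cx"])/f,-(p[1]-c["cy"])/f,-1]); return M[:3,3],d/np.linalg.norm(d)
def onz(n,p,z):
    o,d=ray(n,p); return o+d*(z-o[2])/d[2]
def plane(n,p,q):
    o,a=ray(n,p); _,b=ray(n,q); m=np.cross(a,b); return o,m/np.linalg.norm(m)
def tri(p,q):  # top, side pixel -> point, miss
    (o,d),(u,e)=ray("top",p),ray("side",q)
    s=np.linalg.lstsq(np.c_[d,-e],u-o,rcond=None)[0]; a,b=o+s[0]*d,u+s[1]*e
    return (a+b)/2,np.linalg.norm(a-b)
E
python3 - <<'E'
from h import *
t=cv2.imread("pics/top0.png"); s=cv2.imread("pics/side0.png")
def comp(img,m,box,seed):
    k=np.zeros(m.shape,np.uint8); x0,y0,x1,y1=box; k[y0:y1,x0:x1]=m[y0:y1,x0:x1]
    n,l=cv2.connectedComponents(k); ys,xs=np.where(l==l[seed[1],seed[0]]) 
    return np.c_[xs,ys].astype(np.float32)
# rod
tt=t.astype(int); mt=((tt.min(2)>135)).astype(np.uint8)
ms=((s.astype(int).min(2)>85)).astype(np.uint8)
R={}
for n,m,img,box,seed in(("top",mt,t,(410,245,500,285),(450,266)),("side",ms,s,(330,105,360,147),(340,130))):
    P=comp(img,m,box,seed); vx,vy,x,y=cv2.fitLine(P,cv2.DIST_L2,0,.01,.01).ravel()
    pr=(P-[x,y])@[vx,vy]; R[n]=[np.array([x+vx*a,y+vy*a]) for a in(pr.min(),pr.max())]
    print(n,len(P),cv2.minAreaRect(P),R[n])
(o1,n1),(o2,n2)=plane("top",*R["top"]),plane("side",*R["side"])
d=np.cross(n1,n2); d/=np.linalg.norm(d); d*=np.sign(d[1])
p0=np.linalg.lstsq(np.array([n1,n2,d]),np.array([n1@o1,n2@o2,d@np.array([.5,0,.17])]),rcond=None)[0]
print("rod dir",d,"pt",p0,"yaw y-axis-90",np.arctan2(-d[0],d[1]))
for e in R["top"]:
    o,r=ray("top",e); q=np.linalg.lstsq(np.c_[r,-d],p0-o,rcond=None)[0]; print("end top",p0+d*q[1])
for e in R["side"]:
    o,r=ray("side",e); q=np.linalg.lstsq(np.c_[r,-d],p0-o,rcond=None)[0]; print("end side",p0+d*q[1])
# muffs black panels
g=t.astype(int); mb=(g.max(2)<62).astype(np.uint8)
k=np.zeros_like(mb);k[255:305,268:300]=mb[255:305,268:300]
n,l,st,c=cv2.connectedComponentsWithStats(k)
for i in range(1,n):
    if st[i,4]>25: print("blk",st[i],c[i]+0, onz("top",c[i],.143), cv2.minAreaRect(np.argwhere(l==i)[:,::-1].astype(np.float32)))
print("slot",onz("top",(285,280.7),.143), tri((285,280.7),(358.8,249.5)))
b=t[235:335,240:340]; 
print("cups", onz("top",(278.5,248),.05), onz("top",(294.5,314),.05))
E
```

```text
top 579 ((450.3512268066406, 265.63983154296875), (84.33097839355469, 6.931313991546631), 13.091893196105957) [array([409.2961, 255.9955], dtype=float32), array([491.4019, 275.2896], dtype=float32)]
side 332 ((339.36566162109375, 129.1589813232422), (9.330191612243652, 38.357452392578125), 23.498567581176758) [array([331.6668, 146.7474], dtype=float32), array([347.3743, 111.7194], dtype=float32)]
rod dir [ 0.2119  0.9773 -0.0067] pt [ 0.5376 -0.0082  0.1595] yaw y-axis-90 -0.21350064766192273
end top [0.5488 0.0433 0.1591]
end top [ 0.5153 -0.1115  0.1602]
end side [0.5423 0.0132 0.1593]
end side [ 0.5115 -0.1287  0.1603]
blk [287 257   8   7  34] [291.0588 259.7647] [0.5385 0.2672 0.143 ] ((290.826904296875, 260.1346130371094), (5.295135498046875, 7.0601806640625), 78.69007110595703)
blk [268 260   5   8  27] [269.9259 263.2963] [0.5309 0.3074 0.143 ] ((270.0, 263.5), (7.0, 4.0), 90.0)
blk [275 261  13  18 162] [281.1111 269.2037] [0.52   0.2858 0.143 ] ((280.9117736816406, 269.1470642089844), (16.24988555908203, 9.943960189819336), 75.96376037597656)
blk [280 281  14  19 165] [286.5515 289.9758] [0.4806 0.2744 0.143 ] ((286.6176452636719, 289.9706115722656), (16.73495864868164, 9.943960189819336), 75.96376037597656)
slot [0.4982 0.2778 0.143 ] (array([0.4986, 0.2783, 0.1346]), np.float64(0.00021102433486104138))
cups [0.5688 0.299  0.05  ] [0.4331 0.2626 0.05  ]
```

Measurements:
- **Rod:** axis z ≈ 0.1595, so its top is at about 0.1675. Yaw is -0.2135 and its slope is only 0.007. The stand origin is at about (0.533,-0.031).
- **Muffs:** crown at (0.500,0.280), yaw ≈ 0.265, from the panels and the cups agreeing.

I'll move above the muffs.

Call:
step_arm([
  [[-0.013, 0.026, 0], [0, 0, 0]],
  [[-0.013, 0.026, 0], [0, 0, 0]],
  [[-0.013, 0.026, 0], [0, 0, 0]],
  [[-0.013, 0.026, 0], [0, 0, 0]],
  [[-0.013, 0.026, 0], [0, 0, 0]],
  [[-0.013, 0.026, 0], [0, 0, 0]],
  [[-0.013, 0.026, 0], [0, 0, 0]],
  [[-0.013, 0.026, 0], [0, 0, 0]],
  [[-0.013, 0.026, 0], [0, 0, 0]],
  [[-0.013, 0.026, 0], [0, 0, 0]],
  [[-0.013, 0.026, 0], [0, 0, 0]],
  [[-0.013, 0.026, 0], [0, 0, 0]],
  [[-0.013, 0.026, 0], [0, 0, 0]],
  [[-0.013, 0.026, 0], [0, 0, 0]],
  [[0, 0, 0], [0, 0, -0.106]],
  [[0, 0, 0], [0, 0, -0.106]],
  [[0, 0, 0], [0, 0, -0.106]],
  [[0, 0, 0], [0, 0, -0.106]],
  [[0, 0, 0], [0, 0, -0.106]],
  [[0, 0, 0], [0, 0, -0.106]],
], jaw=1)

```text
t: 1.77
ee_pos: [0.4995, 0.2808, 0.2306]
orientation: [-1.902, -2.5, 0.002]
wrist_force: [1.0, 0.2, -0.5]
gripper_width: 0.0852
```

Call:
step_arm([
  [[0, 0, 0.0], [0, 0, 0]],
  [[0, 0, 0.0], [0, 0, 0]],
])

```text
t: 1.93
ee_pos: [0.4995, 0.2809, 0.2308]
orientation: [-1.911, -2.493, 0.001]
wrist_force: [-0.7, 0.3, 0.1]
gripper_width: 0.0856
```

```bash
cat >> h.py <<'E'
def togo(x,y,yaw,z=None):  # tool-frame shift (at present yaw) and world-yaw turn to reach TCP x,y with tool-x yaw
    s=manip.state(); R=cv2.Rodrigues(s["orientation"])[0]; p=s["ee_pos"]
    ps=np.arctan2(R[1,0],R[0,0]); D=np.array([x,y,p[2] if z is None else z])-p
    print("t",s["t"],"p",p,"psi",ps,"tilt",R[:,2],"tool shift",R.T@D,"tool wz",-(yaw-ps),"F",s["wrist_force"],"w",s["gripper_width"])
E
python3 - <<'E'
from h import *
togo(.5,.28,1.836,.12)
E
```

```text
t 1.9333 p [0.4995 0.2809 0.2308] psi 1.8333461077241393 tilt [-0.0008 -0.0003 -1.    ] tool shift [-0.001   0.0003  0.1108] tool wz -0.0026538922758607697 F [-0.7264  0.28    0.0587] w 0.08563416965054711
```

Call:
step_arm([
  [[-0.001, 0, 0.015], [0, 0, 0]],
  [[0, 0, 0.015], [0, 0, 0]],
  [[0, 0, 0.015], [0, 0, 0]],
  [[0, 0, 0.015], [0, 0, 0]],
  [[0, 0, 0.015], [0, 0, 0]],
  [[0, 0, 0.015], [0, 0, 0]],
  [[0, 0, 0.01], [0, 0, 0]],
  [[0, 0, 0.007], [0, 0, 0]],
  [[0, 0, 0.004], [0, 0, 0]],
  [[0, 0, 0], [0, 0, 0]],
  [[0, 0, 0], [0, 0, 0]],
])

```text
t: 2.85
ee_pos: [0.5004, 0.2802, 0.1209]
orientation: [1.908, 2.495, 0.001]
wrist_force: [-0.2, -0.4, -0.3]
gripper_width: 0.0851
```

```bash
python3 - <<'E'
from h import *
togo(.5,.28,1.836,.119)
im=vision.read_camera("side")[...,::-1]; cv2.imwrite("pics/s1.png",cv2.resize(im[170:350,270:450],(540,540),interpolation=cv2.INTER_CUBIC))
E
```

```text
t 2.85 p [0.5004 0.2802 0.1209] psi 1.8356136810588355 tilt [ 0.0007  0.0003 -1.    ] tool shift [-0.0001 -0.0004  0.0019] tool wz -0.0003863189411645873 F [-0.1929 -0.4464 -0.3237] w 0.08509851743701921
```

View pics/s1.png

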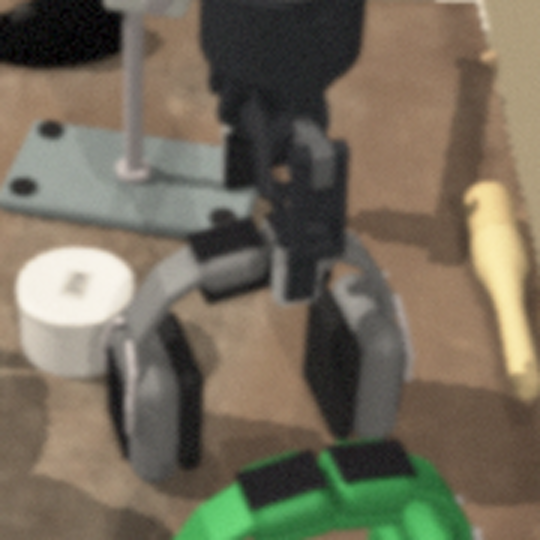

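The crop shows the fingers straddling the crown. The near finger is at about (295,250) in the crop, which matches the projected offset. Now I close the jaws.

Call:
step_arm([
  [[0, 0, 0.001], [0, 0, 0]],
  [[0, 0, 0], [0, 0, 0]],
  [[0, 0, 0], [0, 0, 0]],
  [[0, 0, 0], [0, 0, 0]],
  [[0, 0, 0], [0, 0, 0]],
  [[0, 0, 0], [0, 0, 0]],
  [[0, 0, 0], [0, 0, 0]],
  [[0, 0, 0], [0, 0, 0]],
  [[0, 0, 0], [0, 0, 0]],
  [[0, 0, 0], [0, 0, 0]],
], jaw=-1, squeeze=50)

```text
t: 3.73
ee_pos: [0.5005, 0.2802, 0.1199]
orientation: [1.908, 2.495, 0.002]
wrist_force: [1.4, 0.1, 4.6]
gripper_width: 0.0326
```

Call:
step_arm([
  [[0, 0, 0], [0, 0, 0]],
  [[0, 0, 0], [0, 0, 0]],
  [[0, 0, -0.004], [0, 0, 0]],
  [[0, 0, -0.006], [0, 0, 0]],
  [[0, 0, -0.01], [0, 0, 0]],
  [[0, 0, -0.01], [0, 0, 0]],
  [[0, 0, 0], [0, 0, 0]],
  [[0, 0, 0], [0, 0, 0]],
  [[0, 0, 0], [0, 0, 0]],
])

```text
t: 4.48
ee_pos: [0.5, 0.28, 0.1494]
orientation: [1.908, 2.496, 0.0]
wrist_force: [-1.2, 0.2, -2.0]
gripper_width: 0.0331
```

```bash
python3 - <<'E'
from h import *
togo(.5,.28,1.836,.119)
print(manip.state()["wrist_torque"])
im=vision.read_camera("side")[...,::-1]; cv2.imwrite("pics/s2.png",cv2.resize(im[170:350,270:450],(540,540),interpolation=cv2.INTER_CUBIC))
E
```

```text
t 4.4833 p [0.5    0.28   0.1494] psi 1.8359779119029784 tilt [ 0.0001  0.0001 -1.    ] tool shift [-0.      0.      0.0304] tool wz -2.208809702164416e-05 F [-1.2121  0.2251 -1.9849] w 0.03313557262301816
[-0.0532  0.0115 -0.0075]
```

View pics/s2.png

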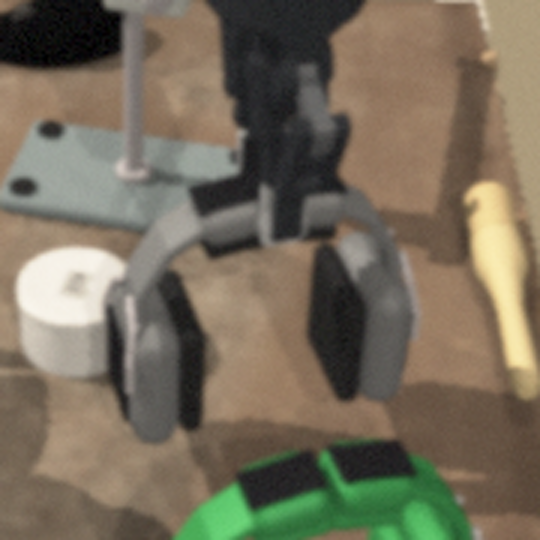

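The muffs are held level. The cups are clear of the bench and nothing else has moved. Next I lift, carry and turn them, with the cups above the 212 mm upright.

Call:
step_arm([
  [[0, 0, -0.01], [0, 0, 0]],
  [[0, 0, -0.02], [0, 0, 0]],
  [[0, 0, -0.025], [0, 0, 0]],
  [[0, 0, -0.025], [0, 0, 0]],
  [[0, 0, -0.025], [0, 0, 0]],
  [[0, 0, -0.025], [0, 0, 0]],
  [[0, 0, -0.025], [0, 0, 0]],
  [[0, 0, -0.025], [0, 0, 0]],
  [[0, 0, -0.022], [0, 0, 0]],
  [[0, 0, -0.013], [0, 0, 0]],
  [[0, 0, -0.006], [0, 0, 0]],
  [[0, 0, 0], [0, 0, 0]],
])

```text
t: 5.53
ee_pos: [0.5004, 0.2802, 0.3719]
orientation: [1.907, 2.495, 0.003]
wrist_force: [0.5, -0.4, -1.9]
gripper_width: 0.0328
```

Call:
step_arm([
  [[-0.01, -0.0017, 0], [0, 0, 0]],
  [[-0.019, -0.0033, 0], [0, 0, 0]],
  [[-0.026, -0.0045, 0], [0, 0, 0]],
  [[-0.026, -0.0045, 0], [0, 0, 0]],
  [[-0.026, -0.0045, 0], [0, 0, 0]],
  [[-0.026, -0.0045, 0], [0, 0, 0]],
  [[-0.026, -0.0045, 0], [0, 0, 0]],
  [[-0.026, -0.0045, 0], [0, 0, 0]],
  [[-0.026, -0.0045, 0], [0, 0, 0]],
  [[-0.026, -0.0045, 0], [0, 0, 0]],
  [[-0.026, -0.0045, 0], [0, 0, 0]],
  [[-0.026, -0.0045, 0], [0, 0, 0]],
  [[-0.019, -0.0033, 0], [0, 0, 0]],
  [[-0.01, -0.0017, 0], [0, 0, 0]],
  [[0, 0, 0], [0, 0, 0.08]],
  [[0, 0, 0], [0, 0, 0.1]],
  [[0, 0, 0], [0, 0, 0.1]],
  [[0, 0, 0], [0, 0, 0.1]],
  [[0, 0, 0], [0, 0, 0.099]],
  [[0, 0, 0], [0, 0, 0]],
])

```text
t: 7.2
ee_pos: [0.5297, -0.0411, 0.3686]
orientation: [-2.445, -1.969, 0.003]
wrist_force: [-0.0, -0.2, -2.0]
gripper_width: 0.0328
```

```bash
python3 - <<'E'
from h import *
togo(.5306,-.0412,1.357,.27)
F=[]
im=vision.read_camera("top")[...,::-1]; cv2.imwrite("pics/t3.png",im)
im2=vision.read_camera("side")[...,::-1]; cv2.imwrite("pics/s3.png",im2)
a=cv2.resize(im[180:320,360:520],(640,560)); a=cv2.resize(a,(400,350)); b=cv2.resize(im2[20:180,260:420],(350,350))
cv2.imwrite("pics/c3.png",np.hstack([a,b]))
E
```

```text
t 7.2 p [ 0.5297 -0.0411  0.3686] psi 1.3556977667580394 tilt [-0.0027  0.0007 -1.    ] tool shift [0.0001 0.0012 0.0986] tool wz -0.0013022332419605487 F [-0.0096 -0.2184 -2.0199] w 0.03281697498476747
```

View pics/c3.png

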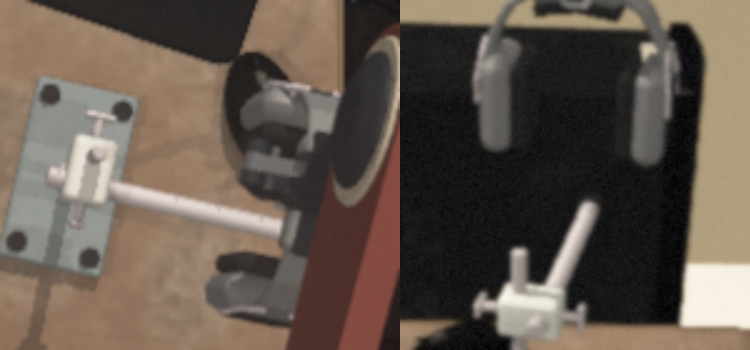

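The rod lies between the two cups: the top crop shows it running into the gap, and in the side crop the tip at (585,210) is under the middle of the cups. I lower to just above the expected contact (TCP ≈ 0.1755).

Call:
step_arm([
  [[0, 0.001, 0.006], [0, 0, 0]],
  [[0, 0, 0.012], [0, 0, 0]],
  [[0, 0, 0.016], [0, 0, 0]],
  [[0, 0, 0.016], [0, 0, 0]],
  [[0, 0, 0.016], [0, 0, 0]],
  [[0, 0, 0.016], [0, 0, 0]],
  [[0, 0, 0.016], [0, 0, 0]],
  [[0, 0, 0.016], [0, 0, 0]],
  [[0, 0, 0.016], [0, 0, 0]],
  [[0, 0, 0.014], [0, 0, 0]],
  [[0, 0, 0.01], [0, 0, 0]],
  [[0, 0, 0.006], [0, 0, 0]],
  [[0, 0, 0], [0, 0, 0]],
  [[0, 0, 0], [0, 0, 0]],
])

```text
t: 8.47
ee_pos: [0.5314, -0.0415, 0.2104]
orientation: [2.446, 1.972, 0.0]
wrist_force: [0.6, -0.3, -2.0]
gripper_width: 0.0328
```

Call:
step_arm([
  [[0, 0, 0.003], [0, 0, 0]],
  [[0, 0, 0.003], [0, 0, 0]],
  [[0, 0, 0.003], [0, 0, 0]],
  [[0, 0, 0.003], [0, 0, 0]],
  [[0, 0, 0.003], [0, 0, 0]],
  [[0, 0, 0], [0, 0, 0]],
  [[0, 0, 0], [0, 0, 0]],
])

```text
t: 9.05
ee_pos: [0.5311, -0.0415, 0.195]
orientation: [-2.445, -1.971, 0.001]
wrist_force: [0.2, -0.3, -1.5]
gripper_width: 0.0331
```

Call:
step_arm([
  [[0, 0, 0.002], [0, 0, 0]],
  [[0, 0, 0.002], [0, 0, 0]],
  [[0, 0, 0.002], [0, 0, 0]],
  [[0, 0, 0.002], [0, 0, 0]],
  [[0, 0, 0.002], [0, 0, 0]],
  [[0, 0, 0], [0, 0, 0]],
  [[0, 0, 0], [0, 0, 0]],
])

```text
t: 9.63
ee_pos: [0.5311, -0.0415, 0.1851]
orientation: [-2.446, -1.971, 0.0]
wrist_force: [0.3, 0.0, -2.0]
gripper_width: 0.0327
```

Call:
step_arm([
  [[0, 0, 0.001], [0, 0, 0]],
  [[0, 0, 0.001], [0, 0, 0]],
  [[0, 0, 0.001], [0, 0, 0]],
  [[0, 0, 0], [0, 0, 0]],
  [[0, 0, 0], [0, 0, 0]],
])

```text
t: 10.05
ee_pos: [0.5312, -0.0415, 0.1822]
orientation: [-2.446, -1.972, 0.0]
wrist_force: [0.4, 0.8, -2.2]
gripper_width: 0.0331
```

Call:
step_arm([
  [[0, 0, 0.001], [0, 0, 0]],
  [[0, 0, 0.001], [0, 0, 0]],
  [[0, 0, 0], [0, 0, 0]],
  [[0, 0, 0], [0, 0, 0]],
])

```text
t: 10.38
ee_pos: [0.5312, -0.0415, 0.1802]
orientation: [-2.446, -1.972, 0.0]
wrist_force: [0.2, -0.4, -2.2]
gripper_width: 0.0329
```

Call:
step_arm([
  [[0, 0, 0.001], [0, 0, 0]],
  [[0, 0, 0.001], [0, 0, 0]],
  [[0, 0, 0], [0, 0, 0]],
  [[0, 0, 0], [0, 0, 0]],
])

```text
t: 10.72
ee_pos: [0.5312, -0.0415, 0.1781]
orientation: [-2.446, -1.972, 0.0]
wrist_force: [-0.6, 0.5, -1.1]
gripper_width: 0.0327
```

Call:
step_arm([
  [[0, 0, 0.001], [0, 0, 0]],
  [[0, 0, 0.001], [0, 0, 0]],
  [[0, 0, 0], [0, 0, 0]],
  [[0, 0, 0], [0, 0, 0]],
])

```text
t: 11.05
ee_pos: [0.5312, -0.0415, 0.1762]
orientation: [-2.446, -1.972, 0.0]
wrist_force: [-0.0, 0.6, -1.2]
gripper_width: 0.0329
```

Call:
step_arm([
  [[0, 0, 0.001], [0, 0, 0]],
  [[0, 0, 0], [0, 0, 0]],
  [[0, 0, 0], [0, 0, 0]],
])

```text
t: 11.3
ee_pos: [0.5313, -0.0415, 0.1754]
orientation: [2.446, 1.972, 0.0]
wrist_force: [0.1, -0.2, -2.5]
gripper_width: 0.0329
```

Still free, with only noise of about ±0.6 N around -2.0.

Call:
step_arm([
  [[0, 0, 0.001], [0, 0, 0]],
  [[0, 0, 0], [0, 0, 0]],
  [[0, 0, 0], [0, 0, 0]],
])

```text
t: 11.55
ee_pos: [0.5314, -0.0415, 0.1747]
orientation: [2.446, 1.972, 0.0]
wrist_force: [-1.5, 0.5, 0.7]
gripper_width: 0.0327
```

Call:
step_arm([
  [[0, 0, 0.001], [0, 0, 0]],
  [[0, 0, 0], [0, 0, 0]],
  [[0, 0, 0], [0, 0, 0]],
])

```text
t: 11.8
ee_pos: [0.5315, -0.0415, 0.1739]
orientation: [2.445, 1.972, 0.0]
wrist_force: [-2.3, 0.4, 2.5]
gripper_width: 0.0326
```

Call:
step_arm([
  [[0, 0, 0.001], [0, 0, 0]],
  [[0, 0, 0], [0, 0, 0]],
  [[0, 0, 0], [0, 0, 0]],
])

```text
t: 12.05
ee_pos: [0.5315, -0.0416, 0.173]
orientation: [2.445, 1.971, 0.001]
wrist_force: [-2.7, -0.3, 3.6]
gripper_width: 0.0329
```

Contact came at TCP z ≈ 0.1755, as vision predicted. The rod now carries about 5.6 N, more than the 2 N weight. Fx of -2.7 N means the roof pad sits a little too far toward +x, so I ease that way.

Call:
step_arm([
  [[0, -0.001, 0], [0, 0, 0]],
  [[0, -0.001, 0], [0, 0, 0]],
  [[0, 0, 0], [0, 0, 0]],
  [[0, 0, 0], [0, 0, 0]],
])

```text
t: 12.38
ee_pos: [0.5301, -0.0413, 0.173]
orientation: [2.444, 1.97, 0.002]
wrist_force: [1.2, -0.5, 4.8]
gripper_width: 0.033
```

```bash
python3 - <<'E'
from h import *
togo(.5306,-.0412,1.357); print(manip.state()["wrist_torque"])
E
```

```text
t 12.3833 p [ 0.5301 -0.0413  0.173 ] psi 1.3569548051412865 tilt [ 0.0024 -0.0005 -1.    ] tool shift [0.0002 0.0004 0.    ] tool wz -4.519485871345985e-05 F [ 1.208  -0.5194  4.7842] w 0.03300590623631287
[-0.0939 -0.3452 -0.0359]
```

Call:
step_arm([
  [[0, 0.0003, -0.001], [0, 0, 0]],
  [[0, 0, 0], [0, 0, 0]],
  [[0, 0, 0], [0, 0, 0]],
  [[0, 0, 0], [0, 0, 0]],
])

```text
t: 12.72
ee_pos: [0.5297, -0.0412, 0.1732]
orientation: [2.446, 1.972, 0.0]
wrist_force: [2.4, -0.7, 4.0]
gripper_width: 0.0325
```

Call:
step_arm([
  [[0, 0, 0], [0, 0, 0]],
  [[0, 0, 0], [0, 0, 0]],
  [[0, 0, 0], [0, 0, 0]],
  [[0, 0, 0], [0, 0, 0]],
  [[0, 0, 0], [0, 0, 0]],
  [[0, 0, 0], [0, 0, 0]],
  [[0, 0, 0], [0, 0, 0]],
  [[0, 0, 0], [0, 0, 0]],
], jaw=0.4, squeeze=20)

```text
t: 13.38
ee_pos: [0.5296, -0.0411, 0.1733]
orientation: [-2.446, -1.972, 0.0]
wrist_force: [0.0, -0.1, 0.5]
gripper_width: 0.0598
```

```bash
python3 - <<'E'
from h import *
togo(.5306,-.0412,1.357)
im2=vision.read_camera("side")[...,::-1]; cv2.imwrite("pics/s4.png",cv2.resize(im2[50:230,250:430],(540,540),interpolation=cv2.INTER_CUBIC))
E
```

```text
t 13.3833 p [ 0.5296 -0.0411  0.1733] psi 1.356966669285656 tilt [-0.0002  0.     -1.    ] tool shift [ 0.0002  0.001  -0.    ] tool wz -3.333071434408197e-05 F [ 0.0268 -0.0709  0.465 ] w 0.059759493203981835
```

View pics/s4.png

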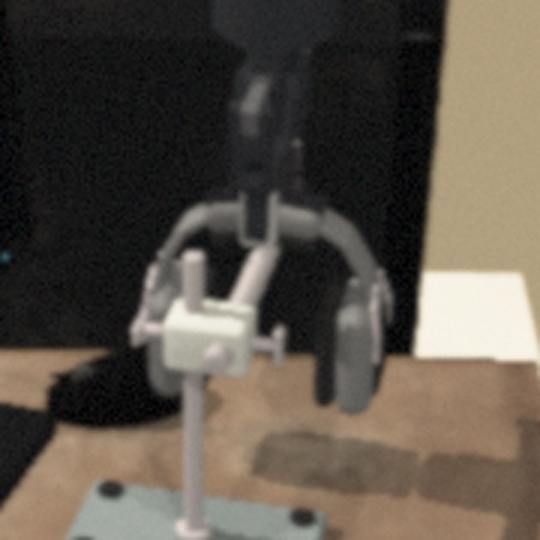

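The muffs hang astride the rod with one cup each side of the boss, and the jaws are free of the crown (force ≈ 0). I retreat straight up.

Call:
step_arm([
  [[0, 0, -0.003], [0, 0, 0]],
  [[0, 0, -0.005], [0, 0, 0]],
  [[0, 0, -0.01], [0, 0, 0]],
  [[0, 0, -0.015], [0, 0, 0]],
  [[0, 0, -0.02], [0, 0, 0]],
  [[0, 0, -0.02], [0, 0, 0]],
  [[0, 0, -0.02], [0, 0, 0]],
  [[0, 0, -0.02], [0, 0, 0]],
  [[0, 0, -0.02], [0, 0, 0]],
  [[0, 0, -0.015], [0, 0, 0]],
  [[0, 0, -0.005], [0, 0, 0]],
  [[0, 0, 0], [0, 0, 0]],
  [[0, 0, 0], [0, 0, 0]],
])

```text
t: 14.52
ee_pos: [0.5295, -0.0411, 0.3259]
orientation: [-2.446, -1.971, 0.001]
wrist_force: [-0.2, 0.6, -0.4]
gripper_width: 0.0597
```

```bash
python3 - <<'E'
from h import *
togo(.5306,-.0412,1.357)
im2=vision.read_camera("side")[...,::-1]; im=vision.read_camera("top")[...,::-1]
cv2.imwrite("pics/f.png",np.hstack([cv2.resize(im,(400,300),interpolation=cv2.INTER_AREA),cv2.resize(im2[50:230,250:430],(300,300))]))
g=cv2.cvtColor(cv2.imread("pics/side0.png"),6).astype(int)
print("changed outside work area:", (abs(cv2.cvtColor(im2,6).astype(int)-g)[200:,:300]>40).sum())
E
```

```text
t 14.5167 p [ 0.5295 -0.0411  0.3259] psi 1.356957599937732 tilt [-0.0005  0.0001 -1.    ] tool shift [ 0.0002  0.0011 -0.    ] tool wz -4.2400062268077576e-05 F [-0.1654  0.649  -0.4369] w 0.05970801093183369
changed outside work area: 0
```

View pics/f.png

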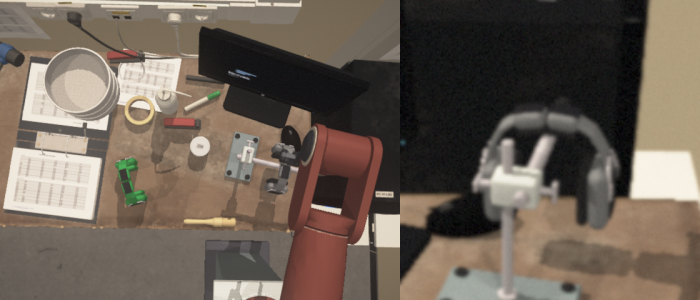

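The muffs hang free on the rod and the other objects look unmoved. One stillness check before I hand in.

Call:
step_arm([
  [[0, 0, 0], [0, 0, 0]],
  [[0, 0, 0], [0, 0, 0]],
  [[0, 0, 0], [0, 0, 0]],
  [[0, 0, 0], [0, 0, 0]],
  [[0, 0, 0], [0, 0, 0]],
  [[0, 0, 0], [0, 0, 0]],
  [[0, 0, 0], [0, 0, 0]],
  [[0, 0, 0], [0, 0, 0]],
  [[0, 0, 0], [0, 0, 0]],
  [[0, 0, 0], [0, 0, 0]],
  [[0, 0, 0], [0, 0, 0]],
  [[0, 0, 0], [0, 0, 0]],
])

```text
t: 15.62
ee_pos: [0.5296, -0.0412, 0.3263]
orientation: [2.446, 1.972, 0.0]
wrist_force: [-0.0, -0.2, -0.3]
gripper_width: 0.0596
```

```bash
python3 - <<'E'
from h import *
a=vision.read_camera("side")
x=cv2.resize(a[50:230,250:430,::-1],(300,300)); p=cv2.imread("pics/f.png")[:,400:]
print("px changed", (abs(x.astype(int)-p).max(2)>40).sum(), "F",manip.state()["wrist_force"])
# bystanders vs start, top view
t=vision.read_camera("top")[...,::-1].astype(int); o=cv2.imread("pics/top0.png").astype(int)
d=abs(t-o).max(2)>45
for n,(r0,r1,c0,c1) in dict(brush=(343,366,290,380),stapler=(183,210,260,325),tin=(216,252,302,338),bottle=(135,185,245,285),green=(248,330,184,238),stand=(208,292,358,412)).items(): print(n,d[r0:r1,c0:c1].sum())
E
```

```text
px changed 0 F [-0.6501 -0.2815 -0.7195]
brush 17
stapler 0
tin 0
bottle 0
green 0
stand 0
```

```bash
python3 -c "
from workcell import manip; print(manip.sign_off())"
```

```text
the job is handed in; nothing more can be done
None
```

The grey and black ear defenders are hanging astride the cross rod on its bare length, about 10 mm from its middle toward the capped end. I handed the job in at about 15.7 s of robot time.

- **Feeling for the rod:** The cameras put the rod top at about 167 mm. I felt contact within about 1 mm of that. The muffs sat 1–2 mm off centre, so I shifted them to sit centred. The highest wrist force I read on the rod was about 5 N. I opened the jaws only once the rod carried more than the muffs' weight.
- **Last checks:** The side camera showed the muffs astride the rod, one cup on each side. There was no change in the picture over the final second, and the gripper was about 150 mm above with nothing touching it.
- **Other objects:** The tin, stapler, wash bottle, green muffs and stand showed no change from the first picture. The sieve brush area differed by 17 pixels. I took that to be the arm's shadow, since the arm never went near it, but I did not check further.

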